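# Clamp an offcut under a push-and-turn hold-down

## Robot

A 6-joint arm with a two-finger parallel gripper is mounted at the origin on a cart in front of the work surface, level with it; the furniture and walls round the work are solid. World frame = base frame: x ahead of the robot, y to its left, z up, the work surface at z = 0. Lengths are in m, angles in rad, forces in N, time in s.
With the tool pointing down it reaches from about 0.3 to 1 m from the base axis. Payload 5.1 kg.
Tool frame: the origin (TCP) lies midway between the tips of the shut fingers; the grasp point (between the pads) lies bot.grasp_offset behind it (bot.grasp_offset is the distance from the TCP to the grasp point, in m); z points along the fingers, y is the line along which they close (so a half turn about z gives the same grasp; the last joint's range is limited). The gripper opens to 95 mm and grips with 3 to 60 N. Pads are 20 mm wide; open, the fingers measure 119 mm over their backs; the gripper's body (75 mm by 180 mm) begins 59 mm behind the grasp point.
Start: joints at [1.107, 0.124, 1.65, -0, 1.367, -0.083], TCP at [0.242, 0.603, 0.215] pointing down, gripper open.
Joint ranges: [-2.61, 2.61], [-1.02, 2.33], [0.03, 2.71], [-1.35, 4.49], [0.32, 2.68], [-2.91, 2.91]. Speed limits (rad/s): [2.57, 2.57, 3.14, 3.14, 3.14, 3.14].

## Interface

Orientations are given as a unit quaternion [w, x, y, z].
In Python, from station import telemetry, grab_frame, camera_params, hand_in, look_for, regions_of, tip_of, bot gives the robot as it stands.
- The arm moves only by the tool move_arm, never from a script. Its argument "rows" is a list of rows, each an object of numbers: "fingers": the closure, from -1 (fully open) to 1 (shut); "tx", "ty", "tz": the shift along the world's x, y, z in cm; "yaw": the turn about the world's z in degrees. In form: [{"fingers": .., "tx": .., "ty": .., "tz": .., "yaw": ..}, ...]. A call has 1 to 8 rows; each row is the pose to reach, as a shift and turn from the pose commanded when the call began; what a row does not reach only later rows make up. A row lasts 1/10 s, in which the tool goes at most 50 mm and 8.59 degrees, less where a joint would pass 70% of its speed; a pose out of reach is approached as far as the arm can. A call with a gripper value outside its range is refused whole. The fingers move at their own pace and stop on an object; "newtons" is the grip in N (left out, the last holds). Time passes only in rows, so rows that repeat a pose let the fingers close. It gives the time, the measured TCP pose, the force, the opening and the grip force at its end, in the units of the state.
- telemetry.get_state(): the state, without advancing time (a new reading comes with each control period).
- grab_frame(name): name is "scene" or "side" or "wrist"; returns (picture, depth): 384x512x3 uint8, red, green, blue; 384x512 float32, m along the optical axis (not along the pixel's ray), 0 where there is no reading.
- camera_params(name): a dict with "camera_matrix" (3x3 intrinsics, pixels), "view" (4x4, takes a point from world to camera coordinates); the wrist camera has in their place "tool_from_camera" (4x4, takes a point from camera to tool coordinates, whose origin is the TCP and whose axes are the flange's). Camera axes: x right, y down, z forward; pixel columns grow to the right and rows downward; lengths in m; the calibration is good to about 2 mm. The wrist camera is an equidistant fisheye: a pixel r from the principal point sees the ray r / f radians off the axis. A picture is of the moment at which its call begins: read the wrist's pose just before it. camera_params takes no time and is no camera call.
- hand_in(): hands the job in; it is judged then, once.
Trained networks look in the newest picture that a camera, given by its name, has taken for a name from the list of things; names that differ only in an ending like _2 or _b are one class to them, and where a whole thing is asked for, a point or a joint stands for the part that bears it (a point fixed in the world has none). Each returns a list of dicts, best first, with "score" (0 to 1); they miss things now and then, are a little off and sometimes report something else, mostly with a low value. They report only what shows in the picture. A call takes as long as a camera call. They do not tell look-alikes from the thing itself.
- look_for(name, camera): "rect" ([left, top, width, height] in pixels, round what is visible of it).
- regions_of(name, camera): "mask" (384x512 bool, what is visible of it) and "rect" ([left, top, width, height] in pixels, round what is visible of it).
- tip_of(name, camera): "location" ([column, row] in pixels: a listed point, or the origin of a listed thing).
The state is a dict: "time": time; "joint_positions": joint angles; "joint_velocities": joint speeds; "joint_efforts": joint torques, N m; "position": TCP position; "eef_rot": TCP orientation; "force": force on the tool from outside, world axes, zero at the start; "wrist_torque": the same for the moment, N m; "opening": finger opening in m; "grip_force": force on a finger pad.
Only numpy, scipy, OpenCV 4.12 (cv2) and the standard library are available. Lean on these libraries where they do the work, as an engineer would, in place of code of your own. Each camera call takes 0.05 s, during which the arm holds its last target. There are 200 camera calls.

## Task

Clamp the pine offcut in the jig: slide it along its channel until its end is home against the steel end stop. Then twist the red handle of the spring hold-down anticlockwise until its lug finds the slot in the collar, press it fully down to its stop, twist it all the way back clockwise and let go, so that it stays locked down on the offcut. Do not push the things lying round the jig about.

Things in the scene. Friction and masses are not known exactly. Their poses are not given: they have to be found in the camera images.
- jig: Fixed plywood board of the hold-down jig, 12 mm thick; origin on the worktop straight below the hold-down's vertical axis. Spans x -48 to +64, y -140 to +60 mm. Along its y runs a 43 mm wide channel centred on x = 0, between aluminium rails 8 mm high (y -85 to +25 mm). A steel stop, top 29 mm above the worktop, closes its +y end. A column on the +x side carries the hold-down.
- jig_stop (a point): Middle of the end stop's face at the level of the board's upper side (12 mm above the worktop); axes as the jig's: +y points along the channel into the stop. The hold-down's axis is 35 mm before it, at y = -35 mm.
- collar_top (a point): Fixed point on the hold-down's axis at the level of the collar's top, 87.5 mm above the worktop; axes as the jig's. The collar is a flat dark steel ring, radii 28 to 46 mm, 10 mm thick, with one slot, clamped at a different angle each time (see or feel the slot; this point does not show it). Three screws hold it, 47 mm out, 92 mm high. Below it a round bridge, radius 46 mm, 59 to 68 mm high.
- offcut: Loose pine offcut 40 x 120 x 19 mm (x, y, z), about 90 g; origin at the centre of its underside. It lies on the board in the channel, 40 to 65 mm short of the stop, its free end (-y) beyond the rails; home, its origin is 60 mm before jig_stop. It is pushed by its free end.
- handle_grip (a point): Point on the hold-down's axis in the middle of the red grip bar, 138 mm above the worktop when up; turns and sinks with it. The bar is 46 mm long (x axis), 14 mm thick (y), 26 mm high (z), on a black disc of 26 mm radius whose top is 13 mm below this point. A brass lug, 6 mm thick, sticks out to 41 mm from the axis, 46 mm below this point, 2.64 rad anticlockwise of the bar's +x.
- handle (a joint): Twist of the handle in rad, anticlockwise from above; 0 = clockwise end; starts at 0 to 0.1, ends at 1.35. It stays where it is left. The slot lies between 0.45 and 1.0 rad (hidden); the lug goes through when within about 0.1 rad of it. Elsewhere the lug meets the solid collar after 1.5 mm of pressing: lift off the collar, twist on a little and try again.
- plunger (a joint): How far the hold-down is pressed, m: 0 = up, 0.020 = at its lower stop. Spring: about 3 N to start, 15 N at the stop with the offcut under the foot. Pressed to the stop through the slot, the lug is below the collar; twisted back clockwise and released, it rises to about 0.0175 and is held there. Released in the slot, it springs up.
- foot: Round black rubber foot, 22 mm across, sprung, below the plunger; origin at the centre of its underside, 44.5 mm above the worktop when up. It presses on the offcut when the hold-down is down.
- amber_driver: Amber-handled screwdriver, 179 x 27 x 29 mm, lying beyond the end stop; bystander.
- pencil_1: Red flat carpenter pencil, 150 x 14 x 7 mm, lying in front of the jig; bystander.
- blade_carton: Small blue and white carton, 34 x 62 x 18 mm, behind the jig; bystander.
- small_block: Small pine block, 40 x 50 x 19 mm, behind the jig; bystander.
Things that resemble listed ones, but are neither listed nor needed, are in the scene too. Leave any green look-alike of the offcut alone.

How it is judged:
By the outcome, as a careful person would: the job done as asked, in the order asked, and still so for the second after the job is handed in, with the robot touching nothing.
It also fails if it takes over 58 s, if anything falls off the work surface, if the arm or the gripper's body presses on something with over 40 N, if the wrist force passes 120 N, or if a joint passes its speed limit or range.

## Working session

There is one attempt and no reset: what is moved stays moved. The work goes in short steps, Python scripts to look and compute and a tool call to move; the robot and the scene stay as the last step left them, time stands still between calls to the robot, and variables do not carry over. Pictures are saved under pics/ and viewed, at most 10 in all, crops included, and the job is handed in when it is done.

Besides the shell and the picture viewer there is one more tool, called in YAML: its name, and indented under it one key for each argument. move_arm: Moves the arm, as the interface text tells. Its arguments: {"type":"object","properties":{"rows":{"type":"array","items":{"type":"object","properties":{"fingers":{"type":"number"},"tx":{"type":"number"},"ty":{"type":"number"},"tz":{"type":"number"},"yaw":{"type":"number"}}}},"newtons":{"type":"number"}},"required":["rows"]}

```bash
mkdir -p pics; ls
python3 - <<'E'
from station import *
import cv2,numpy as np
s=telemetry.get_state();print(s['time'],s['position'],s['eef_rot'],bot.grasp_offset)
ims=[]
for c in("scene","side"):
    p,d=grab_frame(c);ims.append(p)
    np.savez('/tmp/%s.npz'%c,p=p,d=d)
    for n in("offcut","handle_grip","jig_stop","collar_top","jig"):
        print(c,n,[(np.round(r['location'],1),round(r['score'],2)) for r in tip_of(n,c)][:3])
    print(camera_params(c))
cv2.imwrite('pics/a.png',cv2.cvtColor(ims[0],cv2.COLOR_RGB2BGR))
cv2.imwrite('pics/b.png',cv2.cvtColor(ims[1],cv2.COLOR_RGB2BGR))
E
```

```text
pics
0.0 [0.24132053 0.60283973 0.21338552] [-2.74760053e-04  1.89260670e-01  9.81926315e-01 -1.01735115e-03] 0.0188
scene offcut [(array([253.2, 246.8]), 0.92), (array([168.8, 201.4]), 0.71)]
scene handle_grip [(array([245.9, 187.9]), 0.67)]
scene jig_stop [(array([240.8, 223.4]), 0.57)]
scene collar_top [(array([242.2, 204.9]), 0.82)]
scene jig [(array([242.8, 234.8]), 0.73)]
{'camera_matrix': array([[495.71917146,   0.        , 252.92868822],
       [  0.        , 495.71917146, 188.67606746],
       [  0.        ,   0.        ,   1.        ]]), 'view': array([[ 0.86515731, -0.50128104, -0.01483735, -0.46649313],
       [-0.26224279, -0.42698819, -0.86539575,  0.23406624],
       [ 0.42747111,  0.75259445, -0.50086929,  1.1513294 ],
       [ 0.        ,  0.        ,  0.        ,  1.        ]])}
side offcut [(array([273.8, 270.2]), 0.65), (array([162.8, 207.3]), 0.62)]
side handle_grip [(array([265.5, 193.9]), 0.92)]
side jig_stop [(array([258.4, 239.1]), 0.93)]
side collar_top [(array([261.4, 217. ]), 0.96)]
side jig [(array([259.4, 253.9]), 0.78)]
{'camera_matrix': array([[493.12366321,   0.        , 252.4513036 ],
       [  0.        , 493.12366321, 188.23556997],
       [  0.        ,   0.        ,   1.        ]]), 'view': array([[ 0.86323767, -0.50471557,  0.00910666, -0.42502447],
       [-0.22917217, -0.40790985, -0.88379278,  0.23066109],
       [ 0.44977867,  0.76083622, -0.4677899 ,  0.82694471],
       [ 0.        ,  0.        ,  0.        ,  1.        ]])}
```

View pics/a.png

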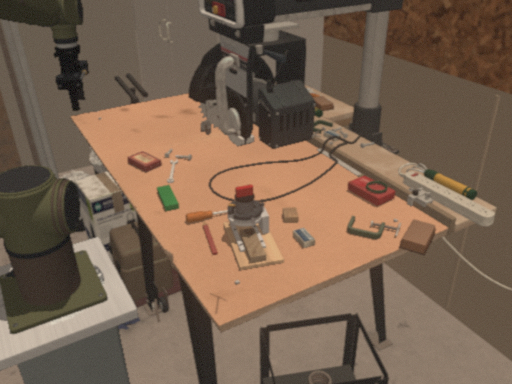

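View pics/b.png

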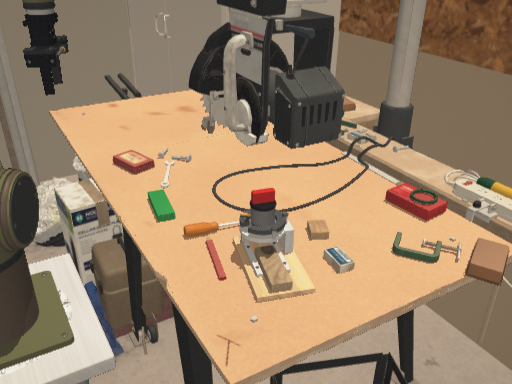

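The pictures show the jig near scene (250,235) and side (265,250). The red handle is at side (263,195), the offcut sticks out towards the camera at (275,272), the pencil is to the left at (215,258), and the driver is beyond the stop at (212,228).

```bash
cat > h.py <<'E'
from station import *
import cv2,numpy as np
def tri(obs):
    Ps=[];A=[]
    for c,(u,v) in obs:
        k=camera_params(c);P=k['camera_matrix']@k['view'][:3]
        A+= [u*P[2]-P[0],v*P[2]-P[1]]
    return np.linalg.svd(np.array(A))[2][-1][:3]/np.linalg.svd(np.array(A))[2][-1][3]
def ray_z(c,uv,z):
    k=camera_params(c);V=k['view'];R=V[:3,:3];o=-R.T@V[:3,3]
    d=R.T@np.linalg.solve(k['camera_matrix'],np.array([uv[0],uv[1],1.]))
    return o+d*(z-o[2])/d[2]
def cloud(c,d):
    k=camera_params(c);V=k['view'];K=k['camera_matrix']
    v,u=np.mgrid[:384,:512]
    X=np.stack([(u-K[0,2])/K[0,0]*d,(v-K[1,2])/K[1,1]*d,d],-1)
    return (X-V[:3,3])@V[:3,:3]
E
python3 - <<'E'
from h import *
np.set_printoptions(precision=4,suppress=True)
pts={'offcut':((253.2,246.8),(273.8,270.2),.012),'handle':((245.9,187.9),(265.5,193.9),.138),'stop':((240.8,223.4),(258.4,239.1),.012),'collar':((242.2,204.9),(261.4,217.),.0875),'jig':((242.8,234.8),(259.4,253.9),0)}
for n,(a,b,z) in pts.items(): print(n,tri([('scene',a),('side',b)]),ray_z('scene',a,z),ray_z('side',b,z))
for c in('scene','side'):
    f=np.load('/tmp/%s.npz'%c);C=cloud(c,f['d'])
    for n in('offcut','handle_grip','amber_driver','pencil_1','blade_carton','small_block'):
        for r in regions_of(n,c)[:2]:
            m=r['mask']&(f['d']>0)
            m=cv2.erode(m.astype(np.uint8),np.ones((2,2)))>0
            X=C[m]
            if n=='offcut': X=X[(X[:,2]>.024)&(X[:,2]<.038)]
            if len(X)<3: continue
            q=X[:,:2].astype(np.float32)
            r2=cv2.minAreaRect(q); print(c,n,round(r['score'],2),len(X),'c',np.array(r2[0]),'s',np.array(r2[1]),r2[2],'zmed',np.median(X[:,2]),X[:,2].max())
E
```

```text
offcut [ 0.4803 -0.1032  0.0029] [ 0.4742 -0.114   0.012 ] [ 0.4737 -0.1131  0.012 ]
handle [ 0.5124 -0.0143  0.1232] [ 0.5008 -0.0344  0.138 ] [ 0.497  -0.0397  0.138 ]
stop [ 0.4628 -0.0722  0.0635] [ 0.4984 -0.0046  0.012 ] [ 0.5029 -0.0067  0.012 ]
collar [ 0.4757 -0.0595  0.1054] [ 0.491  -0.0299  0.0875] [ 0.4893 -0.0387  0.0875]
jig [ 0.4793 -0.05    0.0088] [ 0.485  -0.0393  0.    ] [ 0.486  -0.0392  0.    ]
scene offcut 0.74 454 c [ 0.4677 -0.1158] s [0.1199 0.0389] 74.33686828613281 zmed 0.030914481564570273 0.0350028462638282
scene handle_grip 0.62 410 c [ 0.4857 -0.0556] s [0.0286 0.0463] 76.13396453857422 zmed 0.12342679152782587 0.1512686439151301
scene amber_driver 0.78 140 c [0.411  0.0856] s [0.021  0.0673] 88.48464965820312 zmed 0.018956378197672735 0.02881552950961479
scene pencil_1 0.49 120 c [ 0.3987 -0.0128] s [0.1384 0.0113] 75.01062774658203 zmed 0.007337306738907733 0.012763384590161077
scene blade_carton 0.6 269 c [ 0.6063 -0.1435] s [0.0633 0.0357] 85.35588073730469 zmed 0.016834353614717298 0.021552619288759033
scene small_block 0.79 189 c [ 0.6349 -0.0371
[... 267 characters left out ...]
] 37.42652893066406 zmed 0.1215626640078228 0.15110272776965514
side amber_driver 0.95 316 c [0.4155 0.0835] s [0.0181 0.0781] 81.65486145019531 zmed 0.01732124198202694 0.028396355631377712
side pencil_1 0.89 286 c [ 0.4    -0.0081] s [0.1488 0.0164] 75.92318725585938 zmed 0.006770009844012421 0.009526773198983476
side blade_carton 0.7 454 c [ 0.6064 -0.1451] s [0.0611 0.0333] 83.77652740478516 zmed 0.01677147314050196 0.020367473529870422
side blade_carton 0.29 3553 c [ 0.4839 -0.0871] s [0.1988 0.1113] 74.22624206542969 zmed 0.01822854690106286 0.15110272776965514
side small_block 0.57 351 c [ 0.6394 -0.0384] s [0.0511 0.0475] 63.14113998413086 zmed 0.01742136147841398 0.02116299276917005
```

Run:
```python
from h import *
np.set_printoptions(precision=4,suppress=True)
for c in('scene','side'):
    f=np.load('/tmp/%s.npz'%c);C=cloud(c,f['d']);p=f['p'].astype(int)
    m=(p[...,0]>110)&(p[...,1]<70)&(p[...,2]<70)&(abs(C[...,0]-.487)<.06)&(abs(C[...,1]+.046)<.06)
    X=C[m&(C[...,2]>.146)];print(c,m.sum(),len(X),cv2.minAreaRect(X[:,:2].astype(np.float32)),X.mean(0))
    D=C[(C[...,2]>.07)&(C[...,2]<.1)&(np.hypot(C[...,0]-.487,C[...,1]+.046)<.08)]
    print(len(D),D.min(0),D.max(0))
```

```text
scene 140 40 ((0.4871601164340973, -0.04730122908949852), (0.010611172765493393, 0.03921014443039894), 73.01140594482422) [ 0.4879 -0.0478  0.149 ]
494 [ 0.4442 -0.0976  0.07  ] [0.545  0.0044 0.0997]
side 309 103 ((0.48721736669540405, -0.04408491402864456), (0.01445812452584505, 0.042923081666231155), 75.33033752441406) [ 0.4869 -0.0458  0.149 ]
833 [ 0.443  -0.097   0.0703] [0.5388 0.003  0.0998]
```

move_arm:
  rows:
    - {"fingers":1,"tx":2,"ty":-5,"yaw":-8}
    - {"fingers":1,"tx":3,"ty":-9,"yaw":-16}
    - {"fingers":1,"tx":4,"ty":-14,"yaw":-24}
    - {"fingers":1,"tx":6,"ty":-18,"yaw":-32}
    - {"fingers":1,"tx":7,"ty":-23,"yaw":-40}
    - {"fingers":1,"tx":8,"ty":-27,"yaw":-48}
    - {"fingers":1,"tx":10,"ty":-32,"yaw":-56}
    - {"fingers":1,"tx":11,"ty":-36,"yaw":-64}

```text
invalid input at $.rows[0]: expected keys fingers, tx, ty, tz, yaw
```

move_arm:
  rows:
    - {"fingers":1,"tx":2,"ty":-5,"tz":0,"yaw":-8}
    - {"fingers":1,"tx":3,"ty":-9,"tz":0,"yaw":-16}
    - {"fingers":1,"tx":4,"ty":-14,"tz":0,"yaw":-24}
    - {"fingers":1,"tx":6,"ty":-18,"tz":0,"yaw":-32}
    - {"fingers":1,"tx":7,"ty":-23,"tz":0,"yaw":-40}
    - {"fingers":1,"tx":8,"ty":-27,"tz":0,"yaw":-48}
    - {"fingers":1,"tx":10,"ty":-32,"tz":0,"yaw":-56}
    - {"fingers":1,"tx":11,"ty":-36,"tz":0,"yaw":-64}

```text
time: 2.0
position: [0.352, 0.2416, 0.215]
eef_rot: [0.0, 0.683, 0.731, 0.001]
force: [1.0, -0.3, -0.4]
opening: 0.0364
grip_force: 0.0
```

move_arm:
  rows:
    - {"fingers":1,"tx":1,"ty":-4.5,"tz":0,"yaw":-5}
    - {"fingers":1,"tx":2,"ty":-9,"tz":0,"yaw":-10}
    - {"fingers":1,"tx":3,"ty":-13.5,"tz":0,"yaw":-15}
    - {"fingers":1,"tx":4,"ty":-18,"tz":0,"yaw":-19.7}
    - {"fingers":1,"tx":5,"ty":-22.5,"tz":0,"yaw":-19.7}
    - {"fingers":1,"tx":6,"ty":-27,"tz":0,"yaw":-19.7}
    - {"fingers":1,"tx":7,"ty":-31.5,"tz":0,"yaw":-19.7}
    - {"fingers":1,"tx":8,"ty":-36,"tz":0,"yaw":-19.7}

```text
time: 2.8
position: [0.4317, -0.1187, 0.2151]
eef_rot: [0.001, 0.796, 0.605, 0.0]
force: [0.4, 0.9, 0.5]
opening: 0.0002
grip_force: 0.0
```

move_arm:
  rows:
    - {"fingers":1,"tx":0.5,"ty":-4.4,"tz":0,"yaw":0}
    - {"fingers":1,"tx":1.1,"ty":-8.8,"tz":0,"yaw":0}
    - {"fingers":1,"tx":1.1,"ty":-8.8,"tz":-4.5,"yaw":0}
    - {"fingers":1,"tx":1.1,"ty":-8.8,"tz":-9,"yaw":0}
    - {"fingers":1,"tx":1.1,"ty":-8.8,"tz":-13.5,"yaw":0}
    - {"fingers":1,"tx":1.1,"ty":-8.8,"tz":-17,"yaw":0}
    - {"fingers":1,"tx":1.1,"ty":-8.8,"tz":-19.3,"yaw":0}
    - {"fingers":1,"tx":1.1,"ty":-8.8,"tz":-19.3,"yaw":0}

```text
time: 3.6
position: [0.4395, -0.2028, 0.0178]
eef_rot: [-0.004, 0.796, 0.605, -0.002]
force: [-0.3, -0.0, -0.9]
opening: 0.0005
grip_force: 0.0
```

move_arm:
  rows:
    - {"fingers":1,"tx":0.5,"ty":1.0,"tz":0.2,"yaw":0}
    - {"fingers":1,"tx":0.8,"ty":1.9,"tz":0.2,"yaw":0}
    - {"fingers":1,"tx":1.0,"ty":2.7,"tz":0.2,"yaw":0}
    - {"fingers":1,"tx":1.2,"ty":3.4,"tz":0.2,"yaw":0}
    - {"fingers":1,"tx":1.4,"ty":4.1,"tz":0.2,"yaw":0}
    - {"fingers":1,"tx":1.6,"ty":4.8,"tz":0.2,"yaw":0}
    - {"fingers":1,"tx":1.8,"ty":5.4,"tz":0.2,"yaw":0}
    - {"fingers":1,"tx":1.9,"ty":5.8,"tz":0.2,"yaw":0}

```text
time: 4.4
position: [0.462, -0.1464, 0.0239]
eef_rot: [0.0, 0.796, 0.605, -0.0]
force: [-0.3, -3.3, 2.5]
opening: 0.0002
grip_force: 1.7
```

move_arm:
  rows:
    - {"fingers":1,"tx":0.1,"ty":0.3,"tz":0,"yaw":0}
    - {"fingers":1,"tx":0.15,"ty":0.5,"tz":0,"yaw":0}
    - {"fingers":1,"tx":0.15,"ty":0.5,"tz":0,"yaw":0}

```text
time: 4.7
position: [0.4632, -0.1414, 0.0236]
eef_rot: [-0.0, 0.796, 0.605, 0.0]
force: [0.4, -1.1, 0.7]
opening: 0.0008
grip_force: 0.9
```

move_arm:
  rows:
    - {"fingers":1,"tx":0.05,"ty":0.2,"tz":0,"yaw":0}
    - {"fingers":1,"tx":0.1,"ty":0.4,"tz":0,"yaw":0}
    - {"fingers":1,"tx":0.1,"ty":0.4,"tz":0,"yaw":0}

```text
time: 5.0
position: [0.4642, -0.1374, 0.0236]
eef_rot: [0.0, 0.796, 0.605, 0.0]
force: [1.7, -3.3, 0.8]
opening: 0.0003
grip_force: 1.0
```

move_arm:
  rows:
    - {"fingers":1,"tx":0.05,"ty":0.15,"tz":0,"yaw":0}
    - {"fingers":1,"tx":0.08,"ty":0.3,"tz":0,"yaw":0}
    - {"fingers":1,"tx":0.08,"ty":0.3,"tz":0,"yaw":0}

```text
time: 5.3
position: [0.4646, -0.1361, 0.0236]
eef_rot: [0.001, 0.796, 0.606, -0.001]
force: [-1.2, -8.9, 0.4]
opening: 0.0006
grip_force: 4.7
```

move_arm:
  rows:
    - {"fingers":1,"tx":0.04,"ty":0.15,"tz":0,"yaw":0}
    - {"fingers":1,"tx":0.06,"ty":0.2,"tz":0,"yaw":0}
    - {"fingers":1,"tx":0.06,"ty":0.2,"tz":0,"yaw":0}
    - {"fingers":1,"tx":0.06,"ty":0.2,"tz":0,"yaw":0}

```text
time: 5.7
position: [0.4646, -0.136, 0.0237]
eef_rot: [0.002, 0.795, 0.606, -0.003]
force: [-4.0, -16.2, 1.3]
opening: 0.0001
grip_force: 8.2
```

move_arm:
  rows:
    - {"fingers":1,"tx":-0.4,"ty":-1.4,"tz":0,"yaw":0}
    - {"fingers":1,"tx":-1,"ty":-3.5,"tz":0,"yaw":0}
    - {"fingers":0.5,"tx":-1,"ty":-3.5,"tz":4.8,"yaw":-8}
    - {"fingers":0.1,"tx":-1,"ty":-3.5,"tz":9.6,"yaw":-16}
    - {"fingers":0,"tx":-1,"ty":-3.5,"tz":14.4,"yaw":-24}
    - {"fingers":0,"tx":-1,"ty":-3.5,"tz":19,"yaw":-32}
    - {"fingers":0,"tx":0,"ty":0.8,"tz":19.6,"yaw":-40}
    - {"fingers":0,"tx":1,"ty":5,"tz":19.6,"yaw":-48}

```text
time: 6.5
position: [0.4756, -0.0854, 0.2222]
eef_rot: [0.0, 0.973, 0.231, 0.002]
force: [0.1, 0.4, -1.3]
opening: 0.0427
grip_force: 0.0
```

move_arm:
  rows:
    - {"fingers":0,"tx":1.1,"ty":3.7,"tz":0,"yaw":-8}
    - {"fingers":0,"tx":1.1,"ty":3.7,"tz":0,"yaw":-16}
    - {"fingers":0,"tx":1.1,"ty":3.7,"tz":0,"yaw":-24}
    - {"fingers":0,"tx":1.1,"ty":3.7,"tz":0,"yaw":-32}
    - {"fingers":0,"tx":1.1,"ty":3.7,"tz":0,"yaw":-40}
    - {"fingers":0,"tx":1.1,"ty":3.7,"tz":0,"yaw":-42}
    - {"fingers":0,"tx":1.1,"ty":3.7,"tz":0,"yaw":-42}

```text
time: 7.2
position: [0.4849, -0.0483, 0.2186]
eef_rot: [-0.001, 0.992, -0.129, -0.001]
force: [0.6, 0.2, 0.5]
opening: 0.0478
grip_force: 0.0
```

Run:
```python
from h import *
s=telemetry.get_state();print(s['position'],s['joint_positions'],s['opening'])
p,d=grab_frame('wrist');k=camera_params('wrist');print(k)
for n in('handle_grip','collar_top'):print(n,tip_of(n,'wrist')[:2])
q,dd=grab_frame('side')
C=cloud('side',dd);r=regions_of('offcut','side')
for t in r[:2]:
    X=C[t['mask']&(C[...,2]>.024)&(C[...,2]<.038)]
    if len(X)>3: print(cv2.minAreaRect(X[:,:2].astype(np.float32)))
cv2.imwrite('pics/c.png',cv2.cvtColor(np.vstack([p[:, :],])[:,:, ::-1].copy(),cv2.COLOR_RGB2RGBA)[...,:3])
cv2.imwrite('pics/d.png',cv2.resize(q[130:330,170:370,::-1],(600,600)))
```

```text
[ 0.48494053 -0.04831965  0.21856796] [-2.10272642e-01 -2.46677435e-01  1.99696170e+00  1.26761549e-03
  1.39427884e+00  1.61885130e+00] 0.04781463585689098
{'camera_matrix': array([[297.31863964,   0.        , 253.46436138],
       [  0.        , 297.31863964, 195.30913217],
       [  0.        ,   0.        ,   1.        ]]), 'tool_from_camera': array([[ 5.03737490e-04, -9.64311923e-01, -2.64768317e-01,
         7.54088167e-02],
       [ 9.99999836e-01,  4.13670176e-04,  3.95932285e-04,
         3.04893345e-04],
       [-2.72275467e-04, -2.64768473e-01,  9.64311973e-01,
        -1.69560931e-01],
       [ 0.00000000e+00,  0.00000000e+00,  0.00000000e+00,
         1.00000000e+00]])}
handle_grip [{'location': [247.7, 198.1], 'score': 0.95}]
collar_top []
((0.4770006835460663, -0.0782061517238617), (0.10100380331277847, 0.04069395363330841), 74.52023315429688)
```

View pics/c.png

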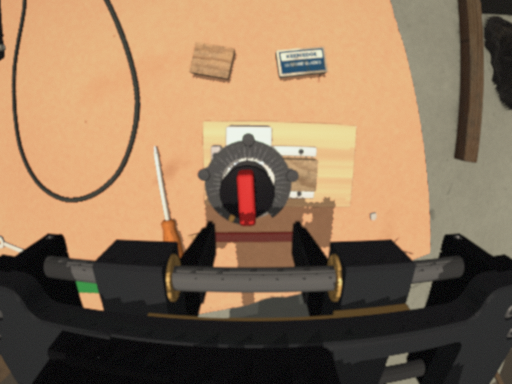

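View pics/d.png

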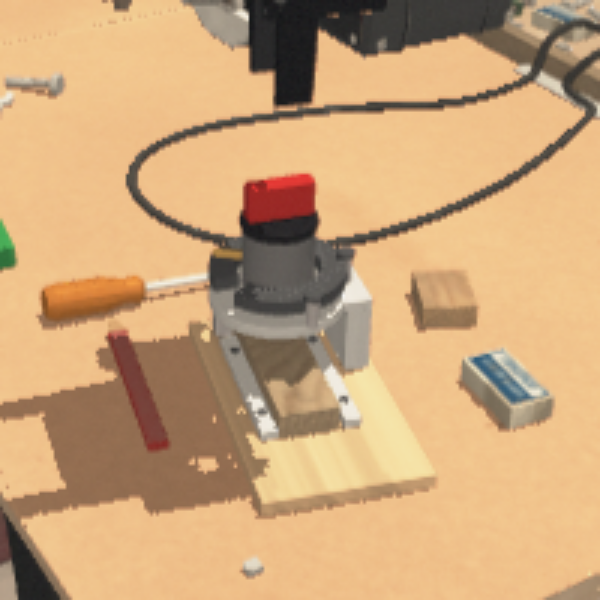

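The wrist view shows the red bar (247,198) square to the fingers, and the side crop shows the offcut's end level with the rail ends, so it is home. Next I descend and grip the bar.

move_arm:
  rows:
    - {"fingers":0,"tx":0.2,"ty":0.1,"tz":-4,"yaw":0}
    - {"fingers":0,"tx":0.2,"ty":0.1,"tz":-7,"yaw":0}
    - {"fingers":0,"tx":0.2,"ty":0.1,"tz":-9,"yaw":0}
    - {"fingers":0,"tx":0.2,"ty":0.1,"tz":-9,"yaw":0}
    - {"fingers":0,"tx":0.2,"ty":0.1,"tz":-9,"yaw":0}

```text
time: 7.95
position: [0.4879, -0.0482, 0.1301]
eef_rot: [-0.0, 0.992, -0.129, -0.0]
force: [0.5, 0.2, 0.8]
opening: 0.0477
grip_force: 0.0
```

move_arm:
  rows:
    - {"fingers":1,"tx":0,"ty":0,"tz":0,"yaw":0}
    - {"fingers":1,"tx":0,"ty":0,"tz":0,"yaw":0}
    - {"fingers":1,"tx":0,"ty":0,"tz":0,"yaw":0}
    - {"fingers":1,"tx":0,"ty":0,"tz":0,"yaw":0}
    - {"fingers":1,"tx":0,"ty":0,"tz":0,"yaw":0}
  newtons: 35

```text
time: 8.45
position: [0.4898, -0.0443, 0.1306]
eef_rot: [-0.005, 0.991, -0.13, 0.002]
force: [6.2, 15.9, 0.3]
opening: 0.0137
grip_force: 35.0
```

move_arm:
  rows:
    - {"fingers":1,"tx":0.1,"ty":0.3,"tz":0,"yaw":0}
    - {"fingers":1,"tx":0.1,"ty":0.3,"tz":0,"yaw":0}
    - {"fingers":1,"tx":0.1,"ty":0.3,"tz":0,"yaw":0}

```text
time: 8.75
position: [0.49, -0.0436, 0.1306]
eef_rot: [-0.002, 0.992, -0.129, 0.001]
force: [3.0, 5.8, 0.9]
opening: 0.0135
grip_force: 35.0
```

Twist to about 0.5 rad (28°).

move_arm:
  rows:
    - {"fingers":1,"tx":0,"ty":0.1,"tz":0,"yaw":5}
    - {"fingers":1,"tx":0,"ty":0.1,"tz":0,"yaw":10}
    - {"fingers":1,"tx":0,"ty":0.1,"tz":0,"yaw":15}
    - {"fingers":1,"tx":0,"ty":0.1,"tz":0,"yaw":20}
    - {"fingers":1,"tx":0,"ty":0.1,"tz":0,"yaw":25}
    - {"fingers":1,"tx":0,"ty":0.1,"tz":0,"yaw":29}
    - {"fingers":1,"tx":0,"ty":0.1,"tz":0,"yaw":29}
    - {"fingers":1,"tx":0,"ty":0.1,"tz":0,"yaw":29}

```text
time: 9.55
position: [0.49, -0.0434, 0.1306]
eef_rot: [-0.001, 0.992, 0.122, 0.002]
force: [2.9, 4.9, 1.1]
opening: 0.0138
grip_force: 35.0
```

move_arm:
  rows:
    - {"fingers":1,"tx":0,"ty":0,"tz":-0.2,"yaw":0}
    - {"fingers":1,"tx":0,"ty":0,"tz":-0.4,"yaw":0}
    - {"fingers":1,"tx":0,"ty":0,"tz":-0.5,"yaw":0}
    - {"fingers":1,"tx":0,"ty":0,"tz":-0.5,"yaw":0}

```text
time: 9.95
position: [0.4904, -0.0434, 0.1287]
eef_rot: [-0.001, 0.992, 0.122, 0.002]
force: [-3.4, 5.5, 16.1]
opening: 0.0142
grip_force: 35.0
```

Blocked after about 1.9 mm at 16 N. Lift, twist on 8°, retry.

move_arm:
  rows:
    - {"fingers":1,"tx":0,"ty":0,"tz":0.4,"yaw":0}
    - {"fingers":1,"tx":0,"ty":0,"tz":0.5,"yaw":4}
    - {"fingers":1,"tx":0,"ty":0,"tz":0.5,"yaw":8}
    - {"fingers":1,"tx":0,"ty":0,"tz":0.5,"yaw":8}
    - {"fingers":1,"tx":0,"ty":0,"tz":0.3,"yaw":8}
    - {"fingers":1,"tx":0,"ty":0,"tz":0.1,"yaw":8}
    - {"fingers":1,"tx":0,"ty":0,"tz":0,"yaw":8}
    - {"fingers":1,"tx":0,"ty":0,"tz":0,"yaw":8}

```text
time: 10.75
position: [0.4904, -0.0434, 0.1286]
eef_rot: [-0.001, 0.982, 0.191, 0.002]
force: [-3.9, 5.8, 16.0]
opening: 0.0138
grip_force: 35.0
```

move_arm:
  rows:
    - {"fingers":1,"tx":0,"ty":0,"tz":0.4,"yaw":0}
    - {"fingers":1,"tx":0,"ty":0,"tz":0.5,"yaw":4}
    - {"fingers":1,"tx":0,"ty":0,"tz":0.5,"yaw":8}
    - {"fingers":1,"tx":0,"ty":0,"tz":0.5,"yaw":8}
    - {"fingers":1,"tx":0,"ty":0,"tz":0.3,"yaw":8}
    - {"fingers":1,"tx":0,"ty":0,"tz":0.1,"yaw":8}
    - {"fingers":1,"tx":0,"ty":0,"tz":0,"yaw":8}
    - {"fingers":1,"tx":0,"ty":0,"tz":0,"yaw":8}

```text
time: 11.55
position: [0.49, -0.0433, 0.1258]
eef_rot: [-0.001, 0.966, 0.259, 0.002]
force: [2.1, 4.1, 2.8]
opening: 0.0138
grip_force: 35.0
```

It's through. Press to the stop.

move_arm:
  rows:
    - {"fingers":1,"tx":0,"ty":0,"tz":-0.4,"yaw":0}
    - {"fingers":1,"tx":0,"ty":0,"tz":-0.8,"yaw":0}
    - {"fingers":1,"tx":0,"ty":0,"tz":-1.2,"yaw":0}
    - {"fingers":1,"tx":0,"ty":0,"tz":-1.6,"yaw":0}
    - {"fingers":1,"tx":0,"ty":0,"tz":-2.0,"yaw":0}
    - {"fingers":1,"tx":0,"ty":0,"tz":-2.0,"yaw":0}
    - {"fingers":1,"tx":0,"ty":0,"tz":-2.0,"yaw":0}
  newtons: 50

```text
time: 12.25
position: [0.4907, -0.0434, 0.1104]
eef_rot: [-0.0, 0.966, 0.259, 0.002]
force: [-7.2, 6.6, 24.6]
opening: 0.0133
grip_force: 50.0
```

move_arm:
  rows:
    - {"fingers":1,"tx":0,"ty":0,"tz":0,"yaw":-7}
    - {"fingers":1,"tx":0,"ty":0,"tz":0,"yaw":-14}
    - {"fingers":1,"tx":0,"ty":0,"tz":0,"yaw":-21}
    - {"fingers":1,"tx":0,"ty":0,"tz":0,"yaw":-28}
    - {"fingers":1,"tx":0,"ty":0,"tz":0,"yaw":-35}
    - {"fingers":1,"tx":0,"ty":0,"tz":0,"yaw":-41}
    - {"fingers":1,"tx":0,"ty":0,"tz":0,"yaw":-45}
    - {"fingers":1,"tx":0,"ty":0,"tz":0,"yaw":-45}

```text
time: 13.05
position: [0.4907, -0.0435, 0.1104]
eef_rot: [-0.001, 0.991, -0.131, 0.002]
force: [-8.3, 7.3, 25.4]
opening: 0.0133
grip_force: 50.0
```

move_arm:
  rows:
    - {"fingers":1,"tx":0,"ty":0,"tz":0,"yaw":-2}
    - {"fingers":1,"tx":0,"ty":0,"tz":0,"yaw":-4}
    - {"fingers":1,"tx":0,"ty":0,"tz":0,"yaw":-6}
    - {"fingers":1,"tx":0,"ty":0,"tz":0,"yaw":-6}

```text
time: 13.45
position: [0.4908, -0.0436, 0.1104]
eef_rot: [-0.0, 0.984, -0.179, 0.002]
force: [-8.9, 7.3, 24.6]
opening: 0.0145
grip_force: 53.8
```

```bash
python3 -c "
from station import *
s=telemetry.get_state();print(s)"
```

```text
{'time': 13.45, 'joint_positions': array([-1.98081942e-01, -1.41913837e-01,  2.09578932e+00,  8.43804294e-04,
        1.18451753e+00,  1.73331766e+00]), 'joint_velocities': array([ 0.00216267, -0.00013814, -0.00074882, -0.00138226,  0.00032119,
       -0.01945129]), 'joint_efforts': array([ -4.47402343, -16.2873441 , -25.4529351 ,  -0.71817046,
        -2.79507324,   1.62681419]), 'position': array([ 0.49077745, -0.04360395,  0.11039748]), 'eef_rot': array([-3.62563415e-04,  9.83759908e-01, -1.79481840e-01,  1.60652365e-03]), 'force': array([-8.86905795,  7.32908304, 24.60453412]), 'wrist_torque': array([1.20265133, 1.75157726, 1.55704298]), 'grip_force': 53.7991693848744, 'opening': 0.01446033122799112}
```

The clockwise end is felt (1.6 N m). Ease upward, release and retreat.

move_arm:
  rows:
    - {"fingers":1,"tx":0,"ty":0,"tz":0.3,"yaw":2}
    - {"fingers":1,"tx":0,"ty":0,"tz":0.6,"yaw":3}
    - {"fingers":1,"tx":0,"ty":0,"tz":0.7,"yaw":3}
    - {"fingers":0,"tx":0,"ty":0,"tz":0.7,"yaw":3}
    - {"fingers":0,"tx":0,"ty":0,"tz":0.7,"yaw":3}
    - {"fingers":0,"tx":0,"ty":0,"tz":0.7,"yaw":3}
    - {"fingers":0,"tx":0,"ty":0,"tz":0.7,"yaw":3}
    - {"fingers":0,"tx":0,"ty":0,"tz":0.7,"yaw":3}

```text
time: 14.25
position: [0.4885, -0.0444, 0.1113]
eef_rot: [0.0, 0.988, -0.155, -0.0]
force: [-0.3, -0.6, 0.5]
opening: 0.0456
grip_force: 0.0
```

move_arm:
  rows:
    - {"fingers":0,"tx":0,"ty":0,"tz":2,"yaw":0}
    - {"fingers":0,"tx":0,"ty":0,"tz":5,"yaw":0}
    - {"fingers":0,"tx":0,"ty":0,"tz":9,"yaw":0}
    - {"fingers":0,"tx":0,"ty":0,"tz":13,"yaw":0}
    - {"fingers":0,"tx":0,"ty":4,"tz":13,"yaw":0}
    - {"fingers":0,"tx":0,"ty":8,"tz":13,"yaw":0}
    - {"fingers":0,"tx":0,"ty":8,"tz":13,"yaw":0}

```text
time: 14.95
position: [0.4887, 0.0388, 0.242]
eef_rot: [-0.001, 0.988, -0.153, 0.0]
force: [0.0, -1.1, -0.3]
opening: 0.0475
grip_force: 0.0
```

Run:
```python
from h import *
p,d=grab_frame('side');C=cloud('side',d);pp=p.astype(int)
m=(pp[...,0]>110)&(pp[...,1]<70)&(pp[...,2]<70)&(abs(C[...,0]-.487)<.06)&(abs(C[...,1]+.046)<.06)&(C[...,2]>.08)
X=C[m];X=X[X[:,2]>X[:,2].max()-.005];print(cv2.minAreaRect(X[:,:2].astype(np.float32)),X[:,2].max())
for t in regions_of('offcut','side')[:2]:
    X=C[t['mask']&(C[...,2]>.024)&(C[...,2]<.038)]
    if len(X)>3: print(cv2.minAreaRect(X[:,:2].astype(np.float32)))
cv2.imwrite('pics/e.png',cv2.resize(p[130:330,170:370,::-1],(600,600)))
```

```text
((0.4874977469444275, -0.045417509973049164), (0.014750218950212002, 0.043625909835100174), 74.83448791503906) 0.1350290056646078
((0.4780304431915283, -0.07565540075302124), (0.10588176548480988, 0.04135562852025032), 74.07814025878906)
```

View pics/e.png

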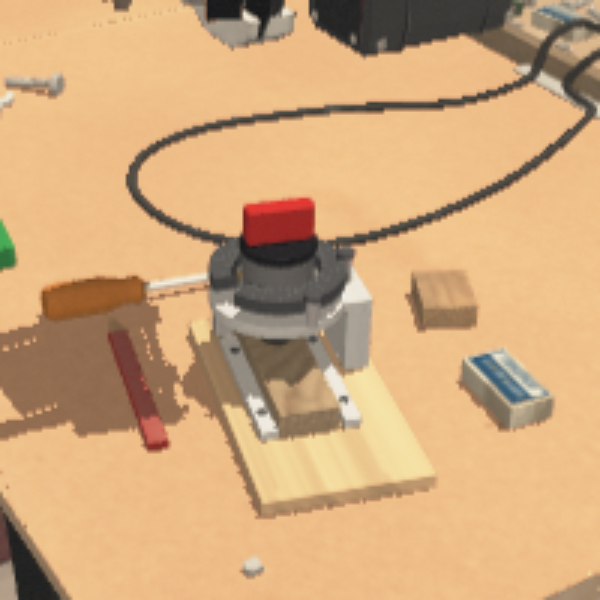

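The hold-down stays down (bar top about 17 mm lower than before), the offcut's end is still level with the rail ends, and nothing round the jig has moved.

```bash
python3 -c "
from station import *
print(hand_in())"
```

```text
the job is handed in; nothing more can be done
None
```

The offcut is home against the end stop, the hold-down is pressed, twisted back clockwise and locked down on it, nothing round the jig was moved, and the job was handed in at about 15 s of the 58 s.

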